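# Lock the whetstone holder and hold the chisel's bevel on the stone

## Task

Push the headed steel pin fully home to lock the whetstone holder, then take the chisel from its rest and set it bevel down on the stone, blade lengthwise along the stone, the middle of its cutting edge on the white mark and the handle raised 30 degrees above the stone, so that the bevel lies flat. Press lightly, about 4 newtons, and finish while still holding the chisel still like that: do not put it down or let go. Leave the grey dressing stone, the oil bottle, the hammer and the mug where they are.

Things in the scene. Friction and masses are not known exactly. Their poses are not given: they have to be found in the camera images.
- holder: Whetstone holder, fixed to the bench. Origin: centre of the underside of its dark steel base (290 x 90 x 10 mm); x along its length away from the pin end, z up. At x = -115 mm a green fork (44 x 44 mm, top 40 mm above the bench) takes the aluminium lug of the wooden cradle; the pin goes down through both. End stop behind the stone's far end (x = 122 to 130 mm) is 50 mm high.
- stone: Reddish-brown whetstone on the holder, 180 (x) x 64 (y) x 22 mm. Origin: centre of its underside, at x = +25 mm, z = 46 mm in the holder's frame, same axes; its level top face is 68 mm above the bench. It lies on a rubber bed: pressed, it sinks straight down 1 mm for each 2 N (10 mm at most).
- pin (a joint): How far the pin stands out, in m: 0 = head seated on the fork; starts 12 to 22 mm out. It moves only straight up and down; friction of about 6 N holds it wherever it is left, so it must be pushed down with some 8 to 15 N.
- pin_head (a point): Centre of the top face of the pin's round steel head (25 mm across, 8 mm thick, shank 10 mm) on the holder; 48 mm above the bench when seated.
- mark (a point): Centre of the round white mark, 24 mm across, on the stone's top face; 15 mm from the holder's origin towards the pin end, on the stone's centre line. Axes as the holder's; sinks with the stone.
- chisel: Chisel 190 mm long, 0.16 kg. Origin: on its centre line at the handle's front end; x to the edge, z away from the bevel (bevel underneath at the start). Dark wooden handle, square-sided, 24 (y) x 22 (z) mm, x = -100 to 0; ferrule dia. 20 to x = 14, neck dia. 11 to 39, blade 24 x 5 mm to the edge at x = 90, 30 degree bevel on the last 9 mm. Level at the start, centre line 45 mm above the bench.
- edge (a point): Middle of the chisel's cutting edge: x = 90, y = 0, z = +2.5 mm in the chisel's frame; axes as the chisel's.
- rest: Grey painted chisel rest fixed to the bench. Origin: centre of the underside of its 190 x 76 x 10 mm base; x towards the edge end. The chisel starts above the origin (within 2 mm along x), parallel. Two bars 60 mm wide carry it, at x = -83 to -67 (34 mm high) and 44 to 60 mm (42.5 mm high), with cheeks 8 mm higher beside it; it lifts straight up out of them. Between the bars only the base.
- dressing_stone: Grey block 60 x 40 x 25 mm, bystander, origin under its centre.
- oil: Yellow oil bottle, 56 mm across, 130 mm tall, bystander, origin under its centre.
- hammer: Hammer 240 mm long lying on the bench, bystander.
- mug: Blue cup, 76 mm across, 85 mm tall, bystander, origin under its centre.
Things that resemble listed ones, but are neither listed nor needed, are in the scene too. There is more than one size of the chisel; the job needs the larger. Several things look just like the rest: the one meant starts farthest from the robot's base.

How it is judged (in metres and radians):
On the way, in this order (a step that is already met when the one before it is completed fails the run):
1. the pin is pushed fully home while the chisel still lies on its rest (value of joint pin below 0.002 m and distance of chisel from where it was at the start of the episode below 0.02 m), for 0.2 s.
2. the chisel is lifted clear in the gripper (height (world z) of chisel above 0.075 m and contact force between chisel and the fingers above 1 N and contact force between chisel and rest below 0.05 N and contact force between chisel and holder below 0.05 N), for 0.2 s.
At the end, for the whole second after the job is handed in: Pin seated within 2 mm; chisel still gripped and at rest, edge middle within 12 mm of the mark centre, pressing on the stone with 1 to 10 N, bevel down, 30 +/- 10 degrees from level with the handle up, lengthwise to the stone within 15 degrees (handle over either end) (value of joint pin below 0.002 m and horizontal distance between edge and mark below 0.012 m and contact force between chisel and holder between 1 and 10 N and angle between chisel's own x axis and vertical between 1.92 and 2.27 rad and angle between chisel's own z axis and vertical below 0.75 rad and angle between the y axis of chisel and the y axis of holder, either way round below 0.26 rad and contact force between chisel and the fingers above 1 N and contact force between chisel and rest below 0.05 N and height (world z) of chisel above 0.085 m and linear speed of chisel below 0.02 m/s); the arm keeps its last pose, push and grip.
It fails at once if the chisel is jabbed into the stone or its holder with more than 25 N (contact force between chisel and holder above 25 N).
It fails at once if a bystander is moved by more than 20 mm (distance of any of dressing_stone, oil, hammer, mug from where it was at the start of the episode above 0.02 m).
It also fails if it takes over 51 s, if anything falls off the work surface, if the arm or the gripper's body presses on something with over 40 N, if the wrist force passes 120 N, or if a joint passes its speed limit or range.

## Robot

A 6-joint arm with a two-finger parallel gripper is mounted at the origin on the work surface. World frame = base frame: x ahead of the robot, y to its left, z up, the work surface at z = 0. Lengths are in mm, angles in rad, forces in N, time in s.
With the tool pointing down it reaches from about 400 to 925 mm from the base axis. Payload 12.5 kg.
Tool frame: the origin (TCP) lies at the centre of the arm's flange, where the gripper is bolted on; the fingertips stand 190 mm ahead of it and the grasp point (between the pads) lies 171 mm ahead of it; z points along the fingers, y is the line along which they close (so a half turn about z gives the same grasp; the last joint's range is limited). The gripper opens to 95 mm and grips with 3 to 60 N. Pads are 20 mm wide; open, the fingers measure 119 mm over their backs; the gripper's body (75 mm by 180 mm) begins 59 mm behind the grasp point.
Start: joints at [1.202, 0.491, 1.559, -0, 1.092, -0.106], TCP at [162.342, 603.548, 404.761] pointing down, gripper open.
Joint ranges: [-3.1, 3.1], [-0.84, 2.19], [0.05, 2.79], [-1.13, 4.28], [0.06, 2.93], [-2.69, 2.69]. Speed limits (rad/s): [2.22, 2.22, 2.79, 3.14, 3.14, 3.14].

## Interface

Orientations are given as [roll, pitch, yaw] about the fixed x, y, z axes, in that order (R = Rz(yaw) Ry(pitch) Rx(roll)).
In Python, from cell import env, read_camera, search_frame, cut_out gives the robot as it stands. The module is installed in compiled form; this text tells all that it offers.
- The arm moves only by the tool move_arm, never from a script. Its argument "commands" is a list of rows, each a list of 3 entries, a list of its own where there are three numbers: the shift along the world's x, y, z normalised to -1 to 1, where 1 is 0.03 m, then the turn about the world's z normalised to -1 to 1, where 1 is 0.08 rad, then the opening, from -1 (shut) to 1 (fully open), so that 0 is half open. A call has 1 to 20 rows; each row shifts and turns the commanded pose from where the row before left it; what a row does not reach is not made up. A row lasts 1/12 s, in which the tool goes at most 41.7 mm and 7.16 degrees, less where a joint would pass 70% of its speed; a pose out of reach is approached as far as the arm can. A call with a number of a shift or a turn outside -1 to 1 is refused whole. A call with a gripper value outside its range is refused whole. The fingers move at their own pace and stop on an object; the grip force is fixed at half the most. Time passes only in rows, so rows that do not move let the fingers close. It gives the time, the measured TCP pose, the force, the opening and the grip force at its end, in the units of the state.
- env.state(): the state, without advancing time (a new reading comes with each control period).
- read_camera(name): name is "scene" or "top" or "wrist"; returns a dict with "image" (384x512x3 uint8, red, green, blue), "fx", "fy", "cx", "cy" (pixels), "rvec" (rotation vector, rad) and "tvec" (3), from world to camera coordinates, as OpenCV has them. Camera axes: x right, y down, z forward; pixel columns grow to the right and rows downward; lengths in mm; the calibration is good to about 2 mm. A picture is of the moment at which its call begins. There is no depth.
- env.job_done(): hands the job in; it is judged then, once.
Trained networks look in a picture, given as the dict that the camera call returned (one of the last four; its "shot" number tells which), for a name from the list of things; names that differ only in an ending like _2 or _b are one class to them, and where a whole thing is asked for, a point or a joint stands for the part that bears it (a point fixed in the world has none). Each returns a list of dicts, best first, with "confidence" (0 to 1); they miss things now and then, are a little off and sometimes report something else, mostly with a low value. They report only what shows in the picture. A call takes as long as a camera call. They do not tell look-alikes from the thing itself.
- search_frame(thing, picture): "at" ([column, row] in pixels, amid what is visible of it).
- cut_out(thing, picture): "region" (384x512 bool, what is visible of it) and "at" ([column, row] in pixels, amid what is visible of it).
The state is a dict: "t": time; "joints": joint angles; "qvel": joint speeds; "tau": joint torques, N m; "eef_pos": TCP position; "tcp_rot": TCP orientation; "ft_force": force on the tool from outside, world axes, zero at the start; "moment": the same for the moment, N m; "opening": opening from 0.0 (shut) to 1.0 (fully open); "grip_force": force on a finger pad.
Only numpy, scipy, OpenCV 4.12 (cv2) and the standard library are available. Lean on these libraries where they do the work, as an engineer would, in place of code of your own. Each camera call takes 0.05 s, during which the arm holds its last target. There are 200 camera calls.

## Working session

There is one attempt and no reset: what is moved stays moved. The work goes in short steps, Python scripts to look and compute and a tool call to move; the robot and the scene stay as the last step left them, time stands still between calls to the robot, and variables do not carry over. Pictures are saved under pics/ and viewed, at most 10 in all, crops included, and the job is handed in when it is done.

Besides the shell and the picture viewer there is one more tool, called as a command line: name --argument value ..., lists and objects as JSON in quotes. move_arm: Moves the arm, as the interface text tells. Its arguments: {"type":"object","properties":{"commands":{"type":"array","items":{"type":"array"}}},"required":["commands"]}

```bash
mkdir -p pics
cat > h.py <<'E'
from cell import env, read_camera, search_frame, cut_out
import numpy as np, cv2
def ray(p,uv):
    R,_=cv2.Rodrigues(np.array(p["rvec"],float)); t=np.array(p["tvec"],float).ravel()
    d=R.T@np.array([(uv[0]-p["cx"])/p["fx"],(uv[1]-p["cy"])/p["fy"],1.]); return -R.T@t,d
def atz(p,uv,z):
    o,d=ray(p,uv); return (o+d*(z-o[2])/d[2])
def proj(p,X):
    K=np.array([[p["fx"],0,p["cx"]],[0,p["fy"],p["cy"]],[0,0,1.]])
    return cv2.projectPoints(np.array(X,float).reshape(-1,1,3),np.array(p["rvec"],float),np.array(p["tvec"],float),K,None)[0].reshape(-1,2)
def save(p,n,crop=None,s=1):
    im=p["image"][...,::-1]
    if crop: im=im[crop[1]:crop[3],crop[0]:crop[2]]
    cv2.imwrite(f"pics/{n}.png",cv2.resize(im,None,fx=s,fy=s,interpolation=cv2.INTER_CUBIC))
def rect(p,m,z):
    """min-area rect of mask projected to height z: centre, size, yaw of long side(deg)"""
    ys,xs=np.nonzero(m); P=np.array([atz(p,(a,b),z)[:2] for a,b in zip(xs,ys)],np.float32)
    (c,s,a)=cv2.minAreaRect(P); 
    if s[0]<s[1]: s=s[::-1]; a+=90
    return np.round(c,1),np.round(s,1),round(a,1)
E
python3 - <<'E'
from h import *
a=read_camera("top"); b=read_camera("scene")
im=np.hstack([a["image"],b["image"]])[...,::-1]
save(a,"top0",s=1.55); save(b,"scene0",s=1.55)
for th,z in [("holder",40),("stone",68),("pin_head",62),("mark",68),("chisel",45),("rest",10),("dressing_stone",25),("oil",130),("hammer",15),("mug",85)]:
    for d in cut_out(th,a)[:4]:
        print(th,round(d["confidence"],2),np.round(d["at"]),np.round(atz(a,d["at"],z)),rect(a,d["region"],z))
print(env.state())
E
```

```text
holder 0.86 [206. 158.] [526. 169.  40.] (array([531.3, 170.4]), array([279.7,  87.5]), 3.3)
stone 0.72 [324. 153.] [ 543. -136.   68.] (array([ 540.6, -137.1]), array([186.1,  25.7]), 0.4)
stone 0.6 [201. 143.] [561. 177.  68.] (array([559.5, 175. ]), array([181.2,  66.2]), 1.9)
stone 0.15 [264. 216.] [379.  12.  68.] (array([381.7,  15.7]), array([57.3, 38. ]), 169.1)
pin_head 0.62 [202. 199.] [419. 171.  62.] (array([421.4, 169. ]), array([25.3, 25. ]), 46.4)
mark 0.58 [202. 144.] [558. 175.  68.] (array([559.6, 174.9]), array([182.6,  65.8]), 3.4)
mark 0.46 [420. 201.] [ 426. -382.   68.] (array([ 433.7, -377.2]), array([102.6,  73.8]), 91.2)
chisel 0.72 [314. 159.] [ 529. -114.   45.] (array([ 530.1, -132.4]), array([182.6,  76. ]), 0.3)
chisel 0.71 [322. 151.] [ 552. -137.   45.] (array([ 544.7, -141.4]), array([190.6,  26.3]), 0.4)
chisel 0.52 [265. 130.] [603.  13.  45.] (array([592.7,  15.6]), array([141.2,  17.5]), 162.9)
rest 0.77 [350. 251.] [ 291. -218.   10.] (array([ 293.9, -218.1]), array([191.5,  79.6]), 174.1)
rest 0.56 [319. 159.] [ 536. -133.   10.] (array([ 535.5
[... 499 characters left out ...]
.6, 71.5]), 107.0)
{'t': 0.6, 'joints': array([ 1.20237959e+00,  4.90895817e-01,  1.55890535e+00,  8.47761630e-06,
        1.09168145e+00, -1.05605715e-01]), 'qvel': array([-6.75098003e-04,  1.55032953e-03, -5.77970627e-04, -5.76242909e-05,
        1.06642468e-04, -1.22691639e-03]), 'tau': array([ 3.02071130e-04, -6.12206769e+01, -2.58357614e+01,  6.93890406e-02,
        4.44474549e-02, -3.30860374e-06]), 'eef_pos': array([162.3530848 , 603.54386428, 404.76169728]), 'tcp_rot': array([3.14148244e+00, 4.11741178e-06, 2.87877772e+00]), 'ft_force': array([0.87999204, 0.20720889, 0.62922264]), 'moment': array([0.01468149, 0.0142922 , 0.02523391]), 'grip_force': 0.0, 'opening': 1.0013462602939143}
```

View pics/top0.png

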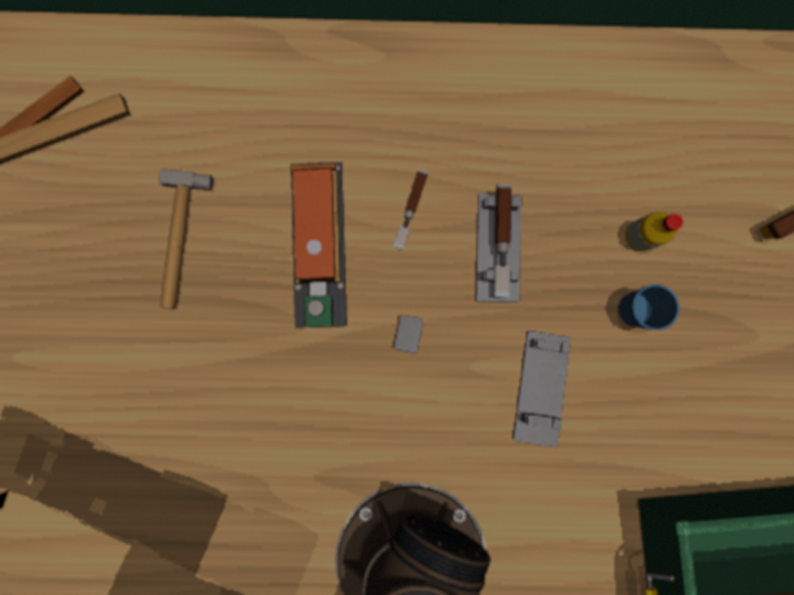

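View pics/scene0.png

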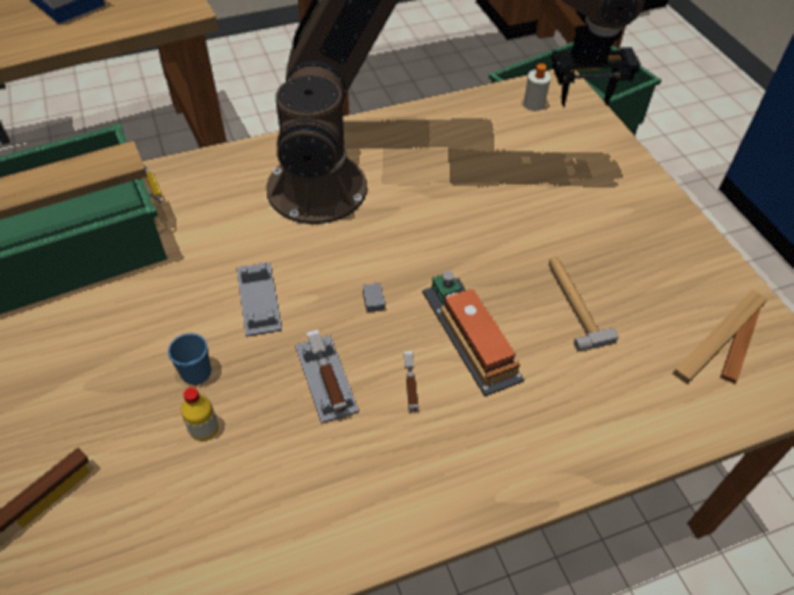

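move_arm --commands '[[[0.43,-0.72,-0.08],0.16,-1],[[0.43,-0.72,-0.08],0.16,-1],[[0.43,-0.72,-0.08],0.16,-1],[[0.43,-0.72,-0.08],0.16,-1],[[0.43,-0.72,-0.08],0.16,-1],[[0.43,-0.72,-0.08],0.16,-1],[[0.43,-0.72,-0.08],0.16,-1],[[0.43,-0.72,-0.08],0.16,-1],[[0.43,-0.72,-0.08],0.16,-1],[[0.43,-0.72,-0.08],0.16,-1],[[0.43,-0.72,-0.08],0.16,-1],[[0.43,-0.72,-0.08],0.16,-1],[[0.43,-0.72,-0.08],0.16,-1],[[0.43,-0.72,-0.08],0.16,-1],[[0.43,-0.72,-0.08],0.16,-1],[[0.43,-0.72,-0.08],0.16,-1],[[0.43,-0.72,-0.08],0.16,-1],[[0.43,-0.72,-0.08],0.16,-1],[[0.43,-0.72,-0.08],0.16,-1],[[0,0,0],0,-1]]'

```text
t: 2.27
eef_pos: [409.0, 190.7, 359.0]
tcp_rot: [-3.141, 0.001, 3.12]
ft_force: [-0.8, 0.0, -0.5]
opening: 0.001
grip_force: 0.0
```

Run:
```python
from h import *
s=env.state(); print(s["eef_pos"],s["tcp_rot"],s["opening"],s["ft_force"])
w=read_camera("wrist"); save(w,"w0",s=1.5)
print("cam",ray(w,(256,192)))
for d in cut_out("pin_head",w)[:2]:
    for z in (60,65,70): print("pin",round(d["confidence"],2),d["at"],z,rect(w,d["region"],z))
for d in cut_out("stone",w)[:2]: print("stone",round(d["confidence"],2),d["at"],rect(w,d["region"],68))
im=w["image"].astype(int)
m=((im.min(2)>150)).astype(np.uint8)
n,l,st,c=cv2.connectedComponentsWithStats(m)
for i in range(1,n):
    if st[i,4]>80: print("white",st[i],c[i],atz(w,c[i],68),rect(w,l==i,68))
```

```text
[409.04252136 190.7193827  358.97573462] [-3.14137274e+00  5.63469851e-04  3.12040001e+00] 0.001306708126310122 [-0.78890675  0.00759206 -0.52158487]
cam (array([324.37766945, 192.80078601, 338.28050598]), array([ 0.27315387, -0.01889276, -0.96225347]))
stone 0.92 [232.2, 261.9] (array([523.1, 166.9]), array([125.4,  34.8]), 11.7)
white [    0     0   254   293 40945] [ 91.46335328 144.2484064 ] [354.12785309  42.8138867   68.        ] (array([382.4,  60.2]), array([282.9, 206. ]), 164.3)
white [  368     0   144   196 24151] [444.24524864  93.37373194] [318.06145179 348.18064115  68.        ] (array([329.8, 347.3]), array([186.2, 115.9]), 12.8)
white [124 144  40  16 398] [142.80653266 150.28643216] [360.39612895  87.59405011  68.        ] (array([360.1,  87.6]), array([36.6, 12.7]), 94.7)
white [185 159  35  14 183] [204.41530055 165.77595628] [375.48794754 141.44071276  68.        ] (array([375.6, 139.1]), array([31. ,  8.8]), 98.3)
white [480 203  32  15 286] [496.6048951 209.6048951] [423.08839963 414.37237013  68.        ] (array([423.4, 414.2]), array([28.9, 12.5]), 93.3)
whit
[... 1096 characters left out ...]
7521] [558.64534366   2.85716335  68.        ] (array([560.5,   9.6]), array([81.4, 38.6]), 88.9)
white [ 135  321   39   30 1040] [154.40192308 336.21153846] [562.37804086  72.56509862  68.        ] (array([561.7,  70.6]), array([43. , 38.6]), 88.9)
white [ 346  322   72   36 1547] [373.93277311 339.30510666] [571.25793287 312.41261796  68.        ] (array([572.2, 319.8]), array([74.9, 47. ]), 88.9)
white [444 322  19  22 234] [453.34615385 330.85470085] [561.72269594 397.2901578   68.        ] (array([564. , 396.5]), array([27.7, 17.1]), 178.4)
white [396 347  60  11 434] [421.56451613 353.61059908] [591.86041891 367.20086484  68.        ] (array([589.8, 371.3]), array([67.5, 13.8]), 88.9)
```

View pics/w0.png

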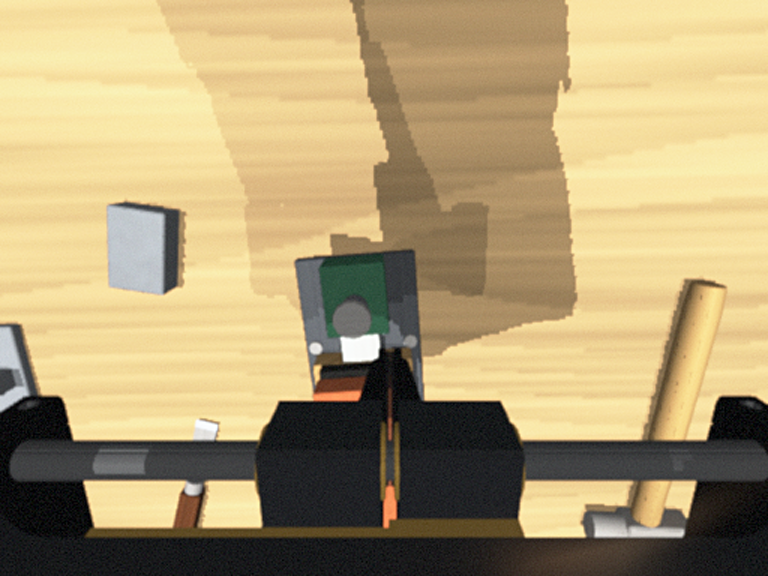

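Run:
```python
from h import *
w=read_camera("wrist"); a=read_camera("top")
im=cv2.cvtColor(w["image"],cv2.COLOR_RGB2GRAY)
c=cv2.HoughCircles(im[195:230,210:260],cv2.HOUGH_GRADIENT,1,20,param1=80,param2=10,minRadius=9,maxRadius=18); print(c)
for z in (60,65,70): print("w pin",z,atz(w,(233.5,211),z))
t=a["image"].astype(int)
for nm,(x0,y0,x1,y1) in dict(mark=(190,150,215,170),pin=(190,188,220,212)).items():
    g=t[y0:y1,x0:x1]
    m=(g.min(2)>(150 if nm=="mark" else 70))&((g.max(2)-g.min(2))<40)
    n,l,st,c=cv2.connectedComponentsWithStats(m.astype(np.uint8))
    for i in range(1,n):
        if st[i,4]>20: print(nm,st[i],c[i]+[x0,y0],atz(a,c[i]+[x0,y0],68 if nm=="mark" else 65))
for d in cut_out("stone",a):
    print(d["at"],rect(a,d["region"],68))
hs=np.array(t)
m=((t[...,0]>150)&(t[...,1]<120)&(t[...,2]<90)); m[:,:185]=0;m[:,225:]=0; m[:100]=0;m[182:]=0
n,l,st,c=cv2.connectedComponentsWithStats(m.astype(np.uint8)); i=1+st[1:,4].argmax(); print("red",st[i],rect(a,l==i,68))
```

```text
[[[20.5 19.5 11.8]]]
w pin 60 [420.45230858 167.46708593  60.        ]
w pin 65 [418.6979312  167.96490576  65.        ]
w pin 70 [416.94355383 168.4627256   70.        ]
mark [ 8  5  9  9 55] [202.12727273 158.78181818] [520.92412188 173.48003238  68.        ]
[201.2, 142.6] (array([560.5, 176.3]), array([183.1,  68.2]), 3.3)
red [ 189  110   26   69 1522] (array([559.8, 176. ]), array([175.9,  61.9]), 3.3)
```

move_arm --commands '[[[0.18,-0.38,-0.8],0.13,-1],[[0.18,-0.38,-0.8],0.12,-1],[[0,0,-0.8],0,-1],[[0,0,-0.8],0,-1],[[0,0,-0.15],0,-1],[[0,0,-0.15],0,-1],[[0,0,-0.15],0,-1],[[0,0,-0.1],0,-1],[[0,0,-0.1],0,-1]]'

```text
t: 3.32
eef_pos: [417.8, 170.7, 244.6]
tcp_rot: [-3.141, -0.001, -3.14]
ft_force: [-3.4, -3.0, 6.6]
opening: 0.003
grip_force: 2.9
```

move_arm --commands '[[[0,0,-0.1],0,-1],[[0,0,-0.1],0,-1],[[0,0,0],0,-1]]'

```text
t: 3.57
eef_pos: [417.9, 170.8, 238.5]
tcp_rot: [-3.142, -0.0, -3.14]
ft_force: [0.3, 0.5, -1.0]
opening: 0.002
grip_force: 0.0
```

move_arm --commands '[[[0,0,-0.05],0,-1],[[0,0,-0.05],0,-1],[[0,0,0],0,-1]]'

```text
t: 3.82
eef_pos: [417.8, 170.8, 237.9]
tcp_rot: [3.141, 0.002, -3.14]
ft_force: [-11.7, -3.0, 47.3]
opening: 0.006
grip_force: 23.8
```

move_arm --commands '[[[0,0,0.6],0,-1],[[0,0,0.9],0,-1],[[0,0,0.9],0,-1],[[0.2,-0.6,0.6],0,1],[[0.29,-0.8,0.2],0,1],[[0.29,-0.8,0],0,1],[[0.29,-0.8,0],0,1],[[0.29,-0.8,0],0,1],[[0.29,-0.8,0],0,1],[[0.29,-0.8,0],0,1],[[0.29,-0.8,0],0,1],[[0.29,-0.8,0],0,1],[[0.29,-0.8,0],0,1],[[0.29,-0.8,0],0,1],[[0.29,-0.8,0],0,1],[[0.29,-0.8,0],0,1],[[0,0,0],0,1]]'

```text
t: 5.23
eef_pos: [529.9, -138.4, 331.7]
tcp_rot: [-3.14, 0.002, 3.14]
ft_force: [-0.5, 0.3, -0.1]
opening: 0.93
grip_force: 0.0
```

Run:
```python
from h import *
s=env.state(); print(s["eef_pos"],s["tcp_rot"],s["opening"],s["ft_force"])
w=read_camera("wrist"); a=read_camera("top"); save(w,"w1",s=1.5)
for nm,p in (("w",w),("t",a)):
  for th,z in (("chisel",45),("rest",10)):
    for d in cut_out(th,p)[:3]: print(nm,th,round(d["confidence"],2),d["at"],rect(p,d["region"],z))
g=w["image"].astype(int)
c=a["image"][180:212,185:222]; cv2.imwrite("pics/pin.png",cv2.resize(c[...,::-1],None,fx=8,fy=8))
```

```text
[ 529.89831298 -138.37961379  331.66996142] [-3.14041272e+00  2.39317684e-03  3.14040828e+00] 0.9295299372181439 [-0.51751963  0.30041369 -0.09327287]
w chisel 0.79 [256.8, 201.2] (array([ 538. , -143.5]), array([178.9,  24.4]), 179.4)
w chisel 0.62 [404.4, 239.1] (array([569.5,  -3. ]), array([100.4,  21.5]), 167.9)
w rest 0.9 [265.0, 183.8] (array([ 540.9, -143.1]), array([197.6,  76. ]), 179.5)
w rest 0.88 [161.6, 20.6] (array([ 376.1, -230.2]), array([82. , 34.2]), 89.9)
w rest 0.69 [16.9, 92.7] (array([ 439.7, -366.5]), array([64.4, 34.1]), 165.4)
t chisel 0.88 [265.3, 127.4] (array([593.2,  15.9]), array([137. ,  14.9]), 162.9)
t rest 0.71 [202.2, 144.1] (array([570.9, 183.6]), array([192.7,  73. ]), 3.5)
t rest 0.54 [308.5, 121.9] (array([ 553.8, -113.7]), array([151.8,  19.3]), 178.2)
```

View pics/w1.png

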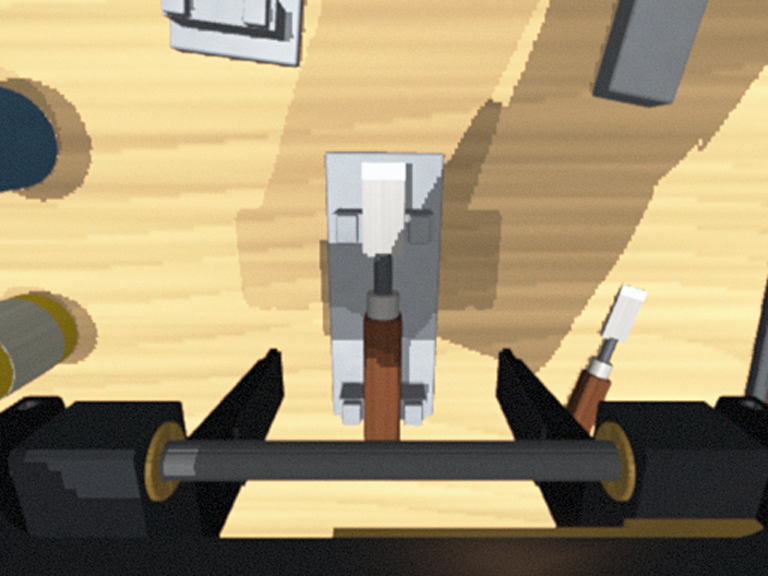

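Run:
```python
from h import *
w=read_camera("wrist")
print("edge",atz(w,(256,109),47.5),"front",atz(w,(255.3,211.5),56),"handle mid far",atz(w,(254.5,285),56), "blade/neck",atz(w,(255.3,169),47.5))
```

```text
edge [ 446.51425328 -137.64338325   47.5       ] front [ 533.95963835 -138.32186966   56.        ] handle mid far [ 609.29985003 -139.28397259   56.        ] blade/neck [ 497.20539796 -138.35300172   47.5       ]
```

View pics/pin.png

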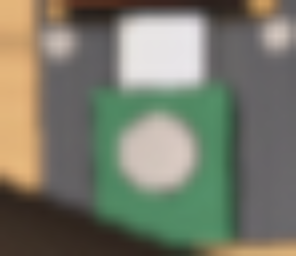

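move_arm --commands '[[[0.3,0,-0.9],0,1],[[0.28,0,-0.9],0,1],[[0,0,-0.9],0,1],[[0,0,-0.9],0,0],[[0,0,-0.25],0,-1],[[0,0,0],0,-1],[[0,0,0],0,-1],[[0,0,0],0,-1],[[0,0,0],0,-1],[[0,0,0],0,-1],[[0,0,0],0,-1],[[0,0,0],0,-1],[[0,0,0],0,-1],[[0,0,0],0,-1],[[0,0,0],0,-1],[[0,0,0],0,-1],[[0,0,0],0,-1]]'

```text
t: 7.0
eef_pos: [546.0, -139.1, 215.7]
tcp_rot: [-3.137, 0.002, 3.142]
ft_force: [-8.4, -33.7, 1.4]
opening: 0.253
grip_force: 30.0
```

move_arm --commands '[[[0,-0.04,0.0],0,-1],[[0,0,0.1],0,-1],[[0,0,0.3],0,-1],[[0,0,0.5],0,-1],[[0,0,0.7],0,-1],[[0,0,0.7],0,-1],[[0,0,0.7],0,-1],[[0,0,0.7],0,-1],[[0,0,0.5],0,-1],[[0,0,0],0,-1],[[0,0,0],0,-1],[[0,0,0],0,-1]]'

```text
t: 8.0
eef_pos: [545.8, -136.8, 340.1]
tcp_rot: [3.141, -0.001, -3.141]
ft_force: [-0.2, -0.2, -1.6]
opening: 0.249
grip_force: 30.0
```

Run:
```python
from h import *
w=read_camera("wrist"); b=read_camera("scene"); c=b["image"][150:320,130:330]
A=cv2.resize(w["image"],None,fx=.9,fy=.9); B=cv2.resize(c,(int(200*A.shape[0]/170),A.shape[0]))[:, :330]
cv2.imwrite("pics/lift.png",np.hstack([A,B])[...,::-1])
```

```text
(no output)
```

View pics/lift.png

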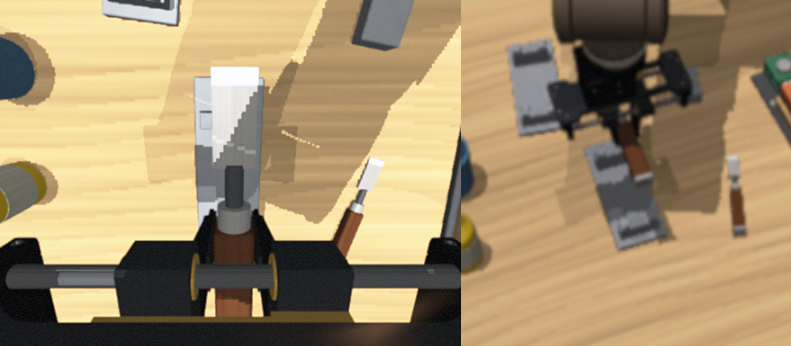

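move_arm --commands '[[[-0.06,0.67,0],-0.98,-1],[[-0.06,0.67,0],-0.98,-1],[[-0.06,0.67,0],-0.98,-1],[[-0.06,0.67,0],-0.98,-1],[[-0.06,0.67,0],-0.98,-1],[[-0.06,0.67,0],-0.98,-1],[[-0.06,0.67,0],-0.98,-1],[[-0.06,0.67,0],-0.98,-1],[[-0.06,0.67,0],-0.98,-1],[[-0.06,0.67,0],-0.98,-1],[[-0.06,0.67,0],-0.98,-1],[[-0.06,0.67,0],-0.98,-1],[[-0.06,0.67,0],-0.98,-1],[[-0.06,0.67,0],-0.98,-1],[[-0.06,0.67,0],-0.98,-1],[[-0.06,0.67,0],-0.98,-1],[[-0.06,0.67,0],-0.98,-1],[[-0.06,0.67,0],-0.98,-1],[[-0.06,0.67,0],-0.98,-1],[[-0.06,0.67,0],-0.98,-1]]'

```text
t: 9.77
eef_pos: [509.8, 266.1, 340.0]
tcp_rot: [-3.14, 0.001, 1.57]
ft_force: [1.3, -0.8, -1.9]
opening: 0.25
grip_force: 30.0
```

```bash
cat >> h.py <<'E'
def cedge(p):
    """pitch (deg, edge down) from blade tip: lowest-row white run in the wrist picture"""
    s=env.state(); x,y,z=s["eef_pos"]; yaw=s["tcp_rot"][2]
    f=np.array([np.cos(yaw),np.sin(yaw)])
    G=np.array([x,y,z-171])
    out=[]
    for th in range(-10,50,2):
        c,sn=np.cos(np.radians(th)),np.sin(np.radians(th))
        a=102*c-2.5*-sn; 
        E=G+np.r_[f*(102*c+2.5*sn),-102*sn+2.5*c]
        out.append((th,*np.round(proj(p,E)[0],1)))
    return out
E
python3 - <<'E'
from h import *
s=env.state(); print(s["eef_pos"],s["tcp_rot"],s["joints"])
w=read_camera("wrist"); save(w,"w2",s=1.2)
for o in cedge(w)[::3]: print(o)
for d in cut_out("chisel",w)[:2]:
    ys,xs=np.nonzero(d["region"]); print(d["confidence"],d["at"],ys.min(),ys.max(),xs[ys<ys.min()+4].mean())
E
```

```text
[509.84019032 266.14464762 340.0269304 ] [-3.13996625e+00  6.89975265e-04  1.57012098e+00] [ 3.66277607e-01  4.94472305e-01  1.75452225e+00 -7.76216693e-05
  8.94363770e-01  3.67002163e-01]
(-10, np.float64(260.2), np.float64(58.3))
(-4, np.float64(260.1), np.float64(58.0))
(2, np.float64(260.1), np.float64(60.4))
(8, np.float64(260.1), np.float64(65.0))
(14, np.float64(260.0), np.float64(71.2))
(20, np.float64(260.0), np.float64(78.7))
(26, np.float64(259.9), np.float64(87.1))
(32, np.float64(259.8), np.float64(96.3))
(38, np.float64(259.8), np.float64(106.1))
(44, np.float64(259.7), np.float64(116.3))
0.77 [260.1, 178.2] 75 351 261.02793296089385
```

```bash
cat >> h.py <<'E'
def pitch(p,mask):
    """fit pitch and grip offset to the mask: tip row, ferrule/handle excluded; uses tip width too"""
    ys,xs=np.nonzero(mask); r0=ys.min(); W=[np.ptp(xs[ys==r])+1 for r in range(r0+3,r0+9)]
    return r0, xs[ys<r0+4].mean(), np.mean(W)
E
python3 - <<'E'
from h import *
from scipy.optimize import least_squares
w=read_camera("wrist"); d=cut_out("chisel",w)[0]; r=pitch(w,d["region"]); print(r)
im=w["image"]; print([int(np.ptp(np.nonzero(d["region"][q])[0])+1) for q in range(75,215,8)])
s=env.state(); x,y,z=s["eef_pos"]; yaw=s["tcp_rot"][2]; f=np.array([np.cos(yaw),np.sin(yaw),0]); l=np.array([-f[1],f[0],0])
for g in (97,100,103):
  for th in (0,5,10,15,20):
    c,sn=np.cos(np.radians(th)),np.sin(np.radians(th)); ax=f*c+np.array([0,0,-sn]); n=f*sn+np.array([0,0,c])
    E=np.array([x,y,z-171])+ax*g+2.5*n; H=np.array([x,y,z-171])+ax*(g-51)+2.5*n; F=np.array([x,y,z-171])+ax*(g-80)+10*n
    P=proj(w,[E+12*l,E-12*l,H+12*l,H-12*l,F]); print(g,th,np.round([P[0,1],abs(P[0,0]-P[1,0]),P[2,1],abs(P[2,0]-P[3,0]),P[4,1]],1))
save(w,"w2",crop=(180,50,340,250),s=3)
E
```

```text
(np.int64(75), np.float64(259.63157894736844), np.float64(53.0))
[51, 53, 53, 54, 51, 51, 51, 50, 49, 49, 48, 49, 49, 48, 45, 21, 21, 23]
97 0 [ 82.4  52.6 190.2  47.4 248.7]
97 5 [ 84.   49.7 188.1  46.2 246. ]
97 10 [ 87.   47.  186.6  45.1 243.4]
97 15 [ 91.1  44.6 186.   44.  241.2]
97 20 [ 96.1  42.4 185.9  43.  239.1]
100 0 [ 75.3  53.  184.5  47.7 243.4]
100 5 [ 77.4  49.9 182.3  46.4 240.4]
100 10 [ 80.8  47.1 181.   45.2 237.8]
100 15 [ 85.4  44.6 180.4  44.  235.5]
100 20 [ 90.9  42.4 180.6  42.9 233.4]
103 0 [ 68.1  53.3 178.6  47.9 238. ]
103 5 [ 70.7  50.1 176.6  46.6 234.9]
103 10 [ 74.7  47.3 175.3  45.3 232.2]
103 15 [ 79.8  44.7 174.9  44.1 229.8]
103 20 [ 85.7  42.3 175.2  42.9 227.8]
```

View pics/w2.png

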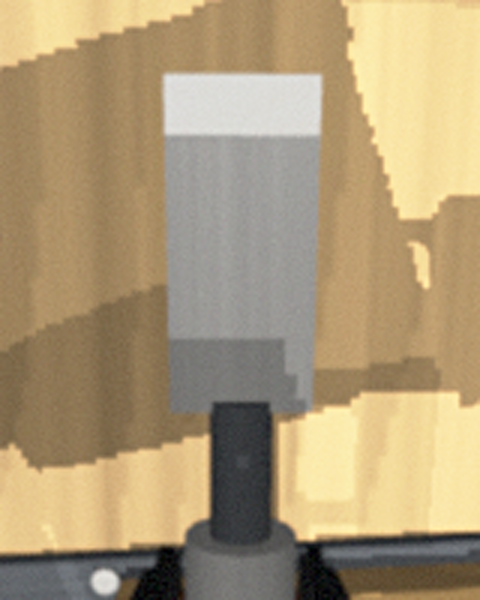

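move_arm --commands '[[[0,-0.13,-0.9],0,-1],[[0,0,-0.9],0,-1],[[0,0,-0.8],0,-1],[[0,0,-0.2],0,-1],[[0,0,-0.1],0,-1],[[0,0,-0.1],0,-1],[[0,0,-0.1],0,-1]]'

```text
t: 10.55
eef_pos: [510.4, 261.0, 249.1]
tcp_rot: [3.14, -0.001, 1.574]
ft_force: [-0.2, -0.4, 0.6]
opening: 0.248
grip_force: 30.0
```

move_arm --commands '[[[0,0,-0.1],0,-1],[[0,0,-0.1],0,-1],[[0,0,0],0,-1]]'

```text
t: 10.8
eef_pos: [510.2, 261.5, 242.7]
tcp_rot: [3.14, -0.001, 1.574]
ft_force: [0.2, 2.4, 3.1]
opening: 0.249
grip_force: 30.0
```

move_arm --commands '[[[0,0,-0.1],0,-1],[[0,0,-0.1],0,-1],[[0,0,0],0,-1]]'

```text
t: 11.05
eef_pos: [510.1, 261.4, 235.9]
tcp_rot: [3.141, -0.0, 1.574]
ft_force: [1.1, 2.5, 3.2]
opening: 0.252
grip_force: 30.0
```

move_arm --commands '[[[0,0,-0.1],0,-1],[[0,0,-0.1],0,-1],[[0,0,0],0,-1]]'

```text
t: 11.3
eef_pos: [510.1, 261.2, 229.6]
tcp_rot: [-3.141, 0.0, 1.574]
ft_force: [0.7, 2.7, 2.1]
opening: 0.249
grip_force: 30.0
```

move_arm --commands '[[[0,0,-0.12],0,-1],[[0,0,-0.12],0,-1],[[0,0,-0.12],0,-1],[[0,0,0],0,-1]]'

```text
t: 11.63
eef_pos: [510.0, 261.1, 218.5]
tcp_rot: [-3.141, 0.001, 1.574]
ft_force: [1.5, 0.1, 3.1]
opening: 0.251
grip_force: 30.0
```

```bash
cat >> h.py <<'E'
def table(p,g=100,ths=(20,24,28,32,36,40)):
    s=env.state(); x,y,z=s["eef_pos"]; yaw=s["tcp_rot"][2]; f=np.array([np.cos(yaw),np.sin(yaw),0]); l=np.array([-f[1],f[0],0])
    for th in ths:
        c,sn=np.cos(np.radians(th)),np.sin(np.radians(th)); ax=f*c+np.array([0,0,-sn]); n=f*sn+np.array([0,0,c])
        G=np.array([x,y,z-171]); E=G+ax*g+2.5*n; H=G+ax*(g-51)+2.5*n
        P=proj(p,[E+12*l,E-12*l,H+12*l,H-12*l]); print(th,np.round([P[0,1],abs(P[0,0]-P[1,0]),P[2,1],abs(P[2,0]-P[3,0])],1),"edge",np.round(E,1))
E
python3 - <<'E'
from h import *
w=read_camera("wrist"); d=cut_out("chisel",w)[0]; print(pitch(w,d["region"])); table(w); print(env.state()["eef_pos"],env.state()["ft_force"])
print([(q,int(np.ptp(np.nonzero(d["region"][q])[0])+1)) for q in range(80,230,8) if d["region"][q].any()])
E
```

```text
(np.int64(102), np.float64(258.9924812030075), np.float64(40.166666666666664))
20 [ 86.9  42.6 177.   43.2] edge [509.7 355.9  16.2]
24 [ 92.   40.9 177.7  42.3] edge [509.7 353.5   9.6]
28 [ 97.5  39.4 178.7  41.5] edge [509.7 350.6   3.3]
32 [103.3  38.  180.1  40.7] edge [509.7 347.2  -2.9]
36 [109.4  36.7 181.8  40. ] edge [509.7 343.5  -8.7]
40 [115.7  35.5 183.8  39.3] edge [509.7 339.3 -14.4]
[509.9828721  261.10450042 219.01296669] [0.83103225 0.75819749 1.71067307]
[(104, 40), (112, 41), (120, 41), (128, 41), (136, 41), (144, 41), (152, 41), (160, 41), (168, 42), (176, 43), (184, 42), (192, 20), (200, 20), (208, 20), (216, 19), (224, 19)]
```

move_arm --commands '[[[0,0,0.5],0,-1],[[0,0,0.9],0,-1],[[0,0,0.9],0,-1],[[0,0,0.9],0,-1],[[0,0,0.5],0.3,-1]]'

```text
t: 12.15
eef_pos: [509.9, 261.2, 332.7]
tcp_rot: [3.14, -0.001, 1.597]
ft_force: [-0.1, 0.3, -0.5]
opening: 0.248
grip_force: 30.0
```

move_arm --commands '[[[0.16,-0.14,0],1,-1],[[0.16,-0.14,0],1,-1],[[0.16,-0.14,0],1,-1],[[0.16,-0.14,0],1,-1],[[0.16,-0.14,0],1,-1],[[0.16,-0.14,0],1,-1],[[0.16,-0.14,0],1,-1],[[0.16,-0.14,0],1,-1],[[0.16,-0.14,0],1,-1],[[0.16,-0.14,0],1,-1],[[0.16,-0.14,0],1,-1],[[0.16,-0.14,0],1,-1],[[0.16,-0.14,0],1,-1],[[0.16,-0.14,0],1,-1],[[0.16,-0.14,0],1,-1],[[0.16,-0.14,0],1,-1],[[0.16,-0.14,0],1,-1],[[0.16,-0.14,0],1,-1],[[0.16,-0.14,0],1,-1],[[0.16,-0.14,0],1,-1]]'

```text
t: 13.82
eef_pos: [606.0, 176.9, 329.7]
tcp_rot: [3.142, -0.002, -3.082]
ft_force: [-0.2, -1.2, -1.1]
opening: 0.249
grip_force: 30.0
```

move_arm --commands '[[[0,0,-0.5],0,-1],[[0,0,-0.5],0,-1],[[0,0,0],0,-1],[[0,0,0],0,-1]]'

```text
t: 14.15
eef_pos: [605.8, 177.2, 299.6]
tcp_rot: [-3.141, -0.003, -3.085]
ft_force: [0.7, -0.3, -0.6]
opening: 0.252
grip_force: 30.0
```

Run:
```python
from h import *
w=read_camera("wrist"); d=cut_out("chisel",w)[0]; print(pitch(w,d["region"])); table(w,97); s=env.state(); print(s["eef_pos"],s["tcp_rot"],s["ft_force"])
b=read_camera("scene")
A=cv2.resize(w["image"],None,fx=.9,fy=.9); c=b["image"][150:270,250:370]; B=cv2.resize(c,(A.shape[0],A.shape[0]))[:,:335]
cv2.imwrite("pics/pre.png",np.hstack([A,B])[...,::-1])
im=w["image"].astype(int); m=((im[...,0]>130)&(im[...,1]<.65*im[...,0])&(im[...,2]<.5*im[...,0])&(~d["region"])).astype(np.uint8)
n,l,st,c=cv2.connectedComponentsWithStats(m); i=1+st[1:,4].argmax(); print(st[i])
print("predicted mark px",proj(w,[[521,173.5,68]]))
```

```text
(np.int64(109), np.float64(94.35714285714286), np.float64(18.5))
20 [ 93.3  42.7 183.7  43.3] edge [514.2 172.1  99. ]
24 [ 98.1  41.1 184.2  42.5] edge [516.6 172.3  92.7]
28 [103.2  39.6 185.1  41.7] edge [519.4 172.4  86.5]
32 [108.7  38.2 186.2  41. ] edge [522.6 172.6  80.6]
36 [114.5  36.9 187.8  40.3] edge [526.3 172.8  74.9]
40 [120.6  35.8 189.6  39.6] edge [530.3 173.   69.4]
[606.1001198  177.31913595 300.87429446] [ 3.14144186e+00  1.28934658e-04 -3.08522369e+00] [-0.11656585 -0.50142852 -1.3081614 ]
[  209    24   101   230 14590]
predicted mark px [[261.22975032 106.10054211]]
```

View pics/pre.png

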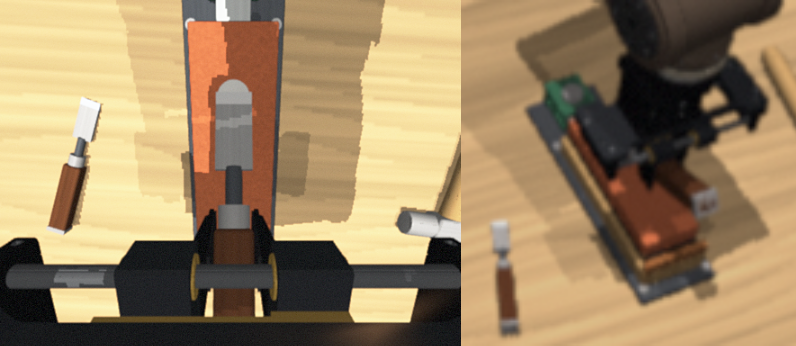

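move_arm --commands '[[[0.03,0.03,-0.2],0,-1],[[0,0,-0.2],0,-1],[[0,0,-0.1],0,-1],[[0,0,0],0,-1]]'

```text
t: 14.63
eef_pos: [606.7, 178.1, 284.4]
tcp_rot: [-3.141, -0.001, -3.085]
ft_force: [0.4, 0.7, -2.3]
opening: 0.249
grip_force: 30.0
```

move_arm --commands '[[[0,0,-0.05],0,-1],[[0,0,-0.04],0,-1],[[0,0,0],0,-1]]'

```text
t: 14.88
eef_pos: [606.9, 178.2, 282.5]
tcp_rot: [3.142, -0.0, -3.085]
ft_force: [0.3, -1.0, -1.1]
opening: 0.252
grip_force: 30.0
```

```bash
cat > f.py <<'E'
from h import *
v=[]
for i in range(8): w=read_camera("wrist"); s=env.state(); v.append([*s["eef_pos"],*s["ft_force"]])
print(np.round(np.mean(v,0),2),np.round(np.std(v,0),2),s["t"]); d=cut_out("chisel",w)
r=max(d,key=lambda q:q["confidence"]-abs(q["at"][0]-258)/100)["region"]; print(pitch(w,r)); table(w,97,(24,28,32))
E
python3 f.py
```

```text
[ 6.0696e+02  1.7815e+02  2.8275e+02  1.2000e-01 -7.0000e-02 -1.5700e+00] [0.01 0.01 0.05 0.53 0.48 0.53] 15.2833
(np.int64(102), np.float64(259.36601307189545), np.float64(40.0))
24 [ 96.6  40.9 182.3  42.3] edge [517.5 173.1  74.5]
28 [101.8  39.4 183.2  41.5] edge [520.3 173.2  68.4]
32 [107.3  38.  184.4  40.8] edge [523.5 173.4  62.4]
```

Not yet in contact (−1.57 N is just the chisel's weight). Lower by 1–2 mm steps.

move_arm --commands '[[[0,0,-0.04],0,-1],[[0,0,-0.04],0,-1],[[0,0,0],0,-1]]'

```text
t: 15.58
eef_pos: [606.9, 178.1, 280.0]
tcp_rot: [3.142, -0.0, -3.085]
ft_force: [0.6, 0.5, -1.4]
opening: 0.249
grip_force: 30.0
```

```bash
python3 f.py
```

```text
[ 6.0694e+02  1.7814e+02  2.8022e+02 -1.0000e-01 -1.3000e-01 -1.6100e+00] [0.01 0.01 0.05 0.38 0.26 0.36] 15.9833
(np.int64(102), np.float64(259.37735849056605), np.float64(40.0))
24 [ 96.6  40.9 182.4  42.3] edge [517.4 173.1  72.1]
28 [101.8  39.4 183.2  41.5] edge [520.3 173.2  65.9]
32 [107.3  38.  184.4  40.8] edge [523.5 173.4  60. ]
```

move_arm --commands '[[[0,0,-0.04],0,-1],[[0,0,-0.04],0,-1],[[0,0,0],0,-1]]'

```text
t: 16.28
eef_pos: [607.1, 178.1, 277.9]
tcp_rot: [3.141, 0.0, -3.085]
ft_force: [0.6, 0.6, 2.6]
opening: 0.249
grip_force: 30.0
```

```bash
python3 f.py
```

```text
[6.0703e+02 1.7815e+02 2.7805e+02 8.9000e-01 1.8000e-01 1.8800e+00] [0.01 0.01 0.03 0.58 0.56 0.54] 16.6833
(np.int64(102), np.float64(260.0743243243243), np.float64(39.666666666666664))
24 [ 96.5  40.9 182.2  42.3] edge [517.5 173.1  69.8]
28 [101.6  39.4 183.1  41.5] edge [520.3 173.3  63.7]
32 [107.1  38.  184.3  40.8] edge [523.6 173.4  57.7]
```

Run:
```python
from h import *
w=read_camera("wrist"); save(w,"fin",crop=(200,20,320,220),s=3)
```

```text
(no output)
```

View pics/fin.png

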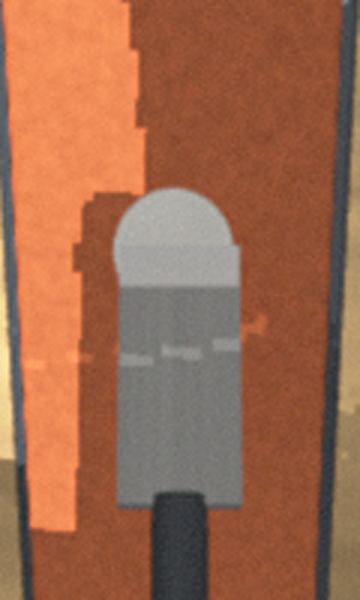

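```bash
python3 -c "
from cell import env
print(env.job_done()); s=env.state(); print(s['t'],s['ft_force'])"
```

```text
the job is handed in; nothing more can be done
None
the job is handed in; nothing more can be done
```

The job is handed in at about 17 s; no verdict came back. The pin is home, and the chisel is held bevel down, edge about 2 mm from the mark's centre, handle raised about 27° and pressing with about 3.5 N.

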